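Roll the dowel out by one turn

ROBOT

A 7-joint arm with a two-finger parallel gripper is mounted at the origin on the work surface. World frame = base frame: x ahead of the robot, y to its left, z up, the work surface at z = 0. Lengths are in m, angles in rad, forces in N, time in s.
With the tool pointing down it reaches from about 0.4 to 0.75 m from the base axis. Payload 19.5 kg.
Tool frame: the origin (TCP) lies on the centre line of the jaws, within the pads' length; the fingertips stand 14 mm ahead of it and the grasp point (between the pads) lies 5 mm behind it; z points along the fingers, y is the line along which they close (so a half turn about z gives the same grasp; the last joint's range is limited). The gripper opens to 85 mm and grips with 20 to 120 N. Pads are 22 mm wide; open, the fingers measure 114 mm over their backs; the gripper's body (76 mm by 85 mm) begins 54 mm behind the grasp point. The pads swing forward as they close: fully open they stand 13 mm farther back than shut.
Start: joints at [-1.204, 0.707, -0.028, 1.485, 0.022, 0.951, -0.075], TCP at [0.229, 0.528, 0.245] pointing down, gripper open.
Joint ranges: [-2.71, 2.71], [-0.32, 2.16], [-1.57, 1.52], [0, 2.45], [-1.46, 4.6], [0, 2.02], [-2.83, 2.83]. Speed limits (rad/s): [1.89, 1.89, 2.57, 2.57, 3.01, 3.01, 3.01].

INTERFACE

Orientations are given as a rotation vector (axis times angle).
In Python, from station import * gives the robot as it stands.
- The arm moves only by the tool carry_out, never from a script. Its argument "commands" is text: rows parted by semicolons, each of 4 numbers parted by spaces: the shift along the world's x, y, z in shares of 750 mm (1.0 is 750 mm), then the turn about the world's z in normalised numbers (1 is 360 degrees). A call has 1 to 10 rows; each row is the pose to reach, as a shift and turn from the pose commanded when the call began; what a row does not reach only later rows make up. A row lasts 1/8 s, in which the tool goes at most 62.5 mm and 10.7 degrees, less where a joint would pass 70% of its speed; a pose out of reach is approached as far as the arm can. Shift and turn numbers lie between -1 and 1, and a call with a number outside is refused. A call with a gripper value outside its range is refused whole. "gripper" is the finger opening in mm, from 0 to 85.4, set as the call begins (left out, the last holds). The fingers move at their own pace and stop on an object; "squeeze" is the grip in N (left out, the last holds). Time passes only in rows, so rows that repeat a pose let the fingers close. It gives the time, the measured TCP pose, the force, the opening and the grip force at its end, in the units of the state.
- get_state(): the state, without advancing time (a new reading comes with each control period).
- camera(name): name is "scene" or "top"; returns a dict with "frame" (420x560x3 uint8, blue, green, red), "z_map" (420x560 float32, m along the optical axis (not along the pixel's ray), 0 where there is no reading), "fx", "fy", "cx", "cy" (pixels), "R" (3x3) and "t" (3): a world point X has camera coordinates R X + t. Camera axes: x right, y down, z forward; pixel columns grow to the right and rows downward; lengths in m; the calibration is good to about 2 mm. A picture is of the moment at which its call begins.
- close_job(): hands the job in; it is judged then, once.
The state is a dict: "time_s": time; "joint_pos": joint angles; "qvel": joint speeds; "joint_torque": joint torques, N m; "tool_pos": TCP position; "tool_rot": TCP orientation; "contact_force": force on the tool from outside, world axes, zero at the start; "moment": the same for the moment, N m; "width": opening from 0.0 (shut) to 1.0 (fully open); "grip_force": force on a finger pad.
Only numpy, scipy, OpenCV 4.12 (cv2) and the standard library are available. Lean on these libraries where they do the work, as an engineer would, in place of code of your own. Each camera call takes 0.05 s, during which the arm holds its last target. There are 200 camera calls.

TASK

To check the dowel's circumference, roll the oak dowel by pushing on its top with the fingertips, along the white board from the black line to the red line, so that it makes one full turn without skidding and comes to rest lying along the red line with its blue stripe on top again. Do not pinch or lift the dowel, do not disturb the other things on the bench, and finish with the hand clear.

Things in the scene. Friction and masses are not known exactly. Their poses are not given: they have to be found in the camera images.
- dowel: Oak dowel, diameter 40 mm, 140 mm long, about 110 g, lying on the board. Origin at its centre, on its axis (28 mm above the bench); own y along its length, own z from the axis towards the thin blue stripe along its side. Starts on the black line, stripe straight up, along the line within 3 degrees. One turn is 126 mm of travel. It rolls with some resistance: let go, it soon stops and stays.
- board: White board fixed flat on the bench, 270 mm (its x) by 200 mm (its y), 8 mm thick, with short grey ticks every 10 mm along one long edge. Origin at the centre of its underside. Its x axis is the direction of rolling, from the black line to the red line.
- start_line (a point): Middle of the black line across the board (along the board's y), on the board's top face, 63 mm from the centre towards the board's -x.
- finish_line (a point): Middle of the red line across the board (along the board's y), on the board's top face, 126 mm from the black line towards the board's +x. Axes parallel to the board's.
- weights_box: Open walnut weights box with brass weights and a brass latch, fixed, 150 x 240 x 60 mm, its lid standing open to 190 mm high on the far side. To be left alone.
- steel_mass: Steel cylinder mass standing upright, 52 mm diameter, 85 mm high with its knob, 0.9 kg; origin at the centre of its underside. To be left alone.
- beaker: Pale blue enamel beaker standing upright, 76 mm across the rim, 95 mm high; origin at the centre of its underside. To be left alone.
- brass_weight: Plain brass cylinder weight standing upright, 44 mm diameter, 45 mm high; origin at the centre of its underside. To be left alone.
- spirit_level: Wooden spirit level with a glass vial, 220 x 30 x 30 mm, lying on the bench; origin at the centre of its underside, x along its length. To be left alone.
- stopwatch: Round steel stopwatch lying flat, 54 mm diameter, 15 mm high; origin at the centre of its underside. To be left alone.
There are look-alikes about, which are no part of the job. There is more than one size of the dowel; the job needs the middle-sized.

How it is judged:
By the outcome, as a careful person would: the job done as asked, in the order asked, and still so for the second after the job is handed in, with the robot touching nothing.
It also fails if it takes over 58 s, if anything falls off the work surface, if the arm or the gripper's body presses on something with over 40 N, if the wrist force passes 120 N, or if a joint passes its speed limit or range.

## Working session

There is one attempt and no reset: what is moved stays moved. The work goes in short steps, Python scripts to look and compute and a tool call to move; the robot and the scene stay as the last step left them, time stands still between calls to the robot, and variables do not carry over. Pictures are saved under pics/ and viewed, at most 10 in all, crops included, and the job is handed in when it is done.

Besides the shell and the picture viewer there is one more tool, called after "Call:" as name(argument=value, ...), one argument or row to a line, values as JSON. carry_out: Moves the arm, as the interface text tells. Its arguments: {"type":"object","properties":{"commands":{"type":"string"},"gripper":{"type":"number"},"squeeze":{"type":"number"}},"required":["commands"]}

```bash
mkdir -p pics
cat > h.py <<'E'
from station import *
import numpy as np, cv2
def world(c):
    z=c["z_map"]; v,u=np.indices(z.shape)
    P=np.stack([(u-c["cx"])/c["fx"]*z,(v-c["cy"])/c["fy"]*z,z],-1)
    return (P-c["t"])@np.array(c["R"])
E
python3 - <<'E'
from h import *
for n in("top","scene"):
    c=camera(n); cv2.imwrite(f"pics/{n}0.png",c["frame"]); np.savez(f"{n}0.npz",**c)
    print(n,c["fx"],c["R"],c["t"])
s=get_state(); print(s)
E
```

```text
top 439.0874084333967 [[ 0.00574411 -0.99993593  0.00975415]
 [-0.98387005 -0.00739531 -0.17873176]
 [ 0.17879245 -0.00857016 -0.98384949]] [0.02110093 0.52372796 1.12157032]
scene 531.2018286672238 [[-0.35835817  0.9335173   0.01117434]
 [ 0.52587476  0.2117334  -0.82378681]
 [-0.77138522 -0.28933443 -0.56678958]] [ 0.16671711 -0.25925025  1.92175009]
{'time_s': 0.1, 'joint_pos': array([-1.2037146 ,  0.70699186, -0.02763277,  1.48491429,  0.02199412,
        0.95090622, -0.07551117]), 'qvel': array([-0.00026439,  0.00020057, -0.00123308, -0.00319796, -0.0005776 ,
        0.00145534, -0.00068394]), 'joint_torque': array([ 2.69047523e-03, -8.84280539e+01,  1.23619191e+00, -2.36452997e+01,
        1.68805855e-02,  5.01103656e-03,  1.99973904e-06]), 'tool_pos': array([0.22846623, 0.52743866, 0.24491109]), 'tool_rot': array([-6.37621948e-01, -3.07602681e+00,  1.41508848e-03]), 'contact_force': array([-0.01016439, -0.18947224,  0.21895477]), 'moment': array([-0.01720915,  0.00403607,  0.03811291]), 'grip_force': 0.0, 'width': 1.0017637567100963}
```

View pics/top0.png

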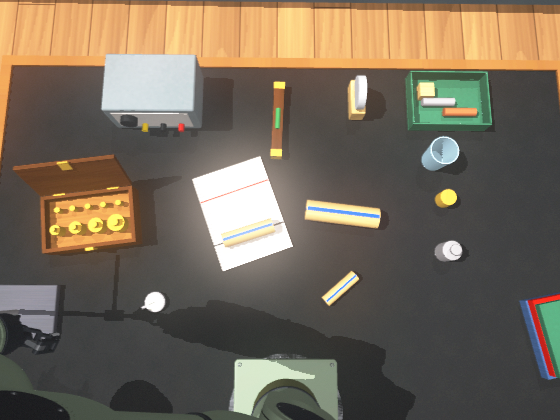

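View pics/scene0.png

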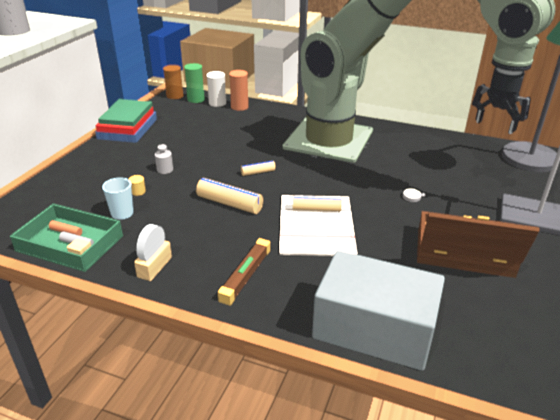

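The top view shows the board with corners near (193,180), (262,157), (291,247) and (222,270). The red line runs (201,203)-(270,180), and the dowel lies at (248,233) on the black line. The larger dowel at (343,214) and the smaller at (340,288) are decoys. The scene view agrees. Next I'll measure these.

```bash
cat >> h.py <<'E'
def ray(c,uv,z):
    uv=np.atleast_2d(uv).astype(float); R=np.array(c["R"]);o=-R.T@c["t"]
    d=np.c_[(uv[:,0]-c["cx"])/c["fx"],(uv[:,1]-c["cy"])/c["fy"],np.ones(len(uv))]@R
    return o+d*((z-o[2])/d[:,2])[:,None]
def line(p):
    vx,vy,x,y=cv2.fitLine(p[:,:2].astype(np.float32),cv2.DIST_HUBER,0,.001,.001).ravel()
    return np.array([x,y]),np.array([vx,vy])
def measure(c,bd=None):
    """board frame from white area + red line; dowel axis from depth; stripe from blue pixels"""
    W=world(c); f=c["frame"].astype(int); b,g,r=f[...,0],f[...,1],f[...,2]
    if bd is None:
        m=((f.min(-1)>150)|((W[...,2]>.004)))&(abs(W[...,2]-.008)<.05)&(np.linalg.norm(W[...,:2]-ray(c,[242,213],.008)[0,:2],axis=-1)<.18)
        n,l,st,ce=cv2.connectedComponentsWithStats(m.astype(np.uint8)); k=1+np.argmax(st[1:,4])
        v,u=np.nonzero(l==k); P=ray(c,np.c_[u,v],.008)[:,:2]
        rc=cv2.minAreaRect((P*1000).astype(np.float32)); print("board rect mm",rc)
        cen=np.array(rc[0])/1000
        box=cv2.boxPoints(rc)/1000; e=[box[1]-box[0],box[2]-box[1]]; ex=max(e,key=np.linalg.norm); ex/=np.linalg.norm(ex)
        if ex[0]<0: ex=-ex
        bd=(cen,ex)
    cen,ex=bd; ey=np.array([-ex[1],ex[0]])
    loc=lambda P:np.stack([(P[...,:2]-cen)@ex,(P[...,:2]-cen)@ey],-1)
    L=loc(W); inb=(abs(L[...,0])<.13)&(abs(L[...,1])<.1)
    out={"bd":bd}
    m=inb&(r-g>50)&(r-b>50)&(W[...,2]<.014)&(L[...,0]>.03)
    v,u=np.nonzero(m)
    if len(u)>10:
        p,d=line(loc(ray(c,np.c_[u,v],.008))); out["red"]=(p*1000,np.degrees(np.arctan2(d[0],d[1])),len(u))
    m=inb&(W[...,2]>.03)&(W[...,2]<.054)
    D=L[m]; Z=W[...,2][m]
    if len(D)>20:
        from scipy.optimize import least_squares
        R=lambda q:np.hypot(((D[:,0]-q[0])*np.cos(q[1])-D[:,1]*np.sin(q[1])),Z-q[2])-.02
        q=least_squares(R,[np.median(D[:,0]),0,.028],loss="soft_l1",f_scale=.002).x
        out["dowel x@y0,yaw(deg,x per y),zc"]=(q[0]*1000,np.degrees(q[1]),q[2]*1000,"y range",D[:,1].min()*1e3,D[:,1].max()*1e3,len(D))
        m=inb&(b-r>25)&(W[...,2]>.012); v,u=np.nonzero(m)
        if len(u)>5:
            w=(b-r)[m]; S=loc(ray(c,np.c_[u,v],.048)); p,d=line(S)
            out["stripe"]=((p*1000),np.degrees(np.arctan2(d[0],d[1])),"z",np.median(W[...,2][m])*1e3,len(u))
    return out
E
python3 - <<'E'
from h import *
c=dict(np.load("top0.npz")); o=measure(c); print(o)
c2=dict(np.load("scene0.npz")); o2=measure(c2,o["bd"]); print(o2)
print(np.degrees(np.arctan2(o["bd"][1][1],o["bd"][1][0])))
I=cv2.resize(c["frame"][150:280,180:305],None,fx=4.5,fy=4.5,interpolation=cv2.INTER_CUBIC); cv2.imwrite("pics/crop0.png",I)
s=get_state(); from scipy.spatial.transform import Rotation as Ro; print(Ro.from_rotvec(s["tool_rot"]).as_matrix())
E
```

```text
board rect mm ((518.365966796875, 125.16928100585938), (279.217041015625, 213.06661987304688), 19.709856033325195)
{'bd': (array([0.51836597, 0.12516928]), array([0.94141257, 0.33725724], dtype=float32)), 'red': (array([ 61.182903, -29.444761], dtype=float32), np.float32(179.9366), 61), 'dowel x@y0,yaw(deg,x per y),zc': (np.float64(-63.59392639148), np.float64(1.3827148276549381), np.float64(27.572720299678295), 'y range', np.float64(-71.02015802380927), np.float64(69.22798714056418), 768), 'stripe': (array([-63.586704 ,   1.7211462], dtype=float32), np.float32(1.5842326), 'z', np.float64(48.214695909228816), 115)}
{'bd': (array([0.51836597, 0.12516928]), array([0.94141257, 0.33725724], dtype=float32)), 'red': (array([607.6948  , -45.178646], dtype=float32), np.float32(174.01674), 174), 'dowel x@y0,yaw(deg,x per y),zc': (np.float64(-62.60119551496998), np.float64(1.16232490806148), np.float64(25.74512629369453), 'y range', np.float64(-72.54729898870895), np.float64(66.65925875596582), 470), 'stripe': (array([-62.634663,  -5.30723 ], dtype=float32), np.float32(2.2731254), 'z', np.float64(46.22836720945824), 36)}
19.709856
[[-9.17604169e-01  3.97495237e-01 -3.54252387e-04]
 [ 3.97495394e-01  9.17603779e-01 -8.46643226e-04]
 [-1.14733202e-05 -9.17697046e-04 -9.99999579e-01]]
```

View pics/crop0.png

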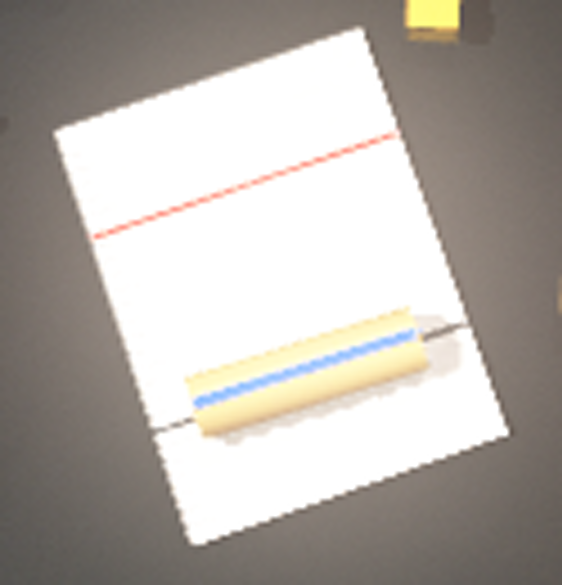

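The crop confirms it: stripe on top, and the dowel turned about 1.4° from the line. Before moving I'll check tall obstacles between the hand and the board.

Run:
```python
from h import *
for n in("top","scene"):
    c=dict(np.load(n+"0.npz")); W=world(c)[c["z_map"]>0]
    H=np.zeros((20,22))
    i=((W[:,0]+.2)/.05).astype(int); j=((.8-W[:,1])/.05).astype(int); k=(W[:,0]>-.2)&(i<20)&(W[:,1]<.8)&(j<22)&(j>=0)
    np.maximum.at(H,(i[k],j[k]),W[k,2]*100)
    print(n,"rows x from -.2, cols y from .8 down; cm"); 
    for r in range(20): print("%5.2f"%(-.2+.05*r),*("%3d"%h for h in H[r]))
c=dict(np.load("scene0.npz"))
I=np.hstack([cv2.resize(c["frame"][0:240,400:560],None,fx=2.4,fy=2.4),cv2.resize(dict(np.load("top0.npz"))["frame"][250:420,0:120],(406,576))])
cv2.imwrite("pics/crop1.png",I)
```

```text
top rows x from -.2, cols y from .8 down; cm
-0.20   0   0   0   0   0   0   0   0   0   0   0   0   0   0   0   0   0   0   0   0   0   0
-0.15   0   0   0   0   0   0   0   0   0   0   0   0   0   0   0   0   0   0   0   0   0   0
-0.10   0   0   0   0   0   0   0   0   0   0   0   0   0   0   0   0   0   0   0   0   0   0
-0.05   0   0   0   0   0   0   0   0   0   0   0   0   0   0   1   0   0   0   1   0   0   0
 0.00   0   0   0   0   0   0   0   0   0   0   0   0   0   1  21   0   0  23   1   0   0   0
 0.05   0   0   0   0   0   0   0   0   0   0   0   0   0   1  41  37  36  29   1   0   0   0
 0.10   0   0   0   0   0   0   0   0   0   0   0  57  60  53  45  34   1   1   1   0   0   0
 0.15   0   0   2   2   1  38  35   0   0  73  75  68  60   0   0   0   0   0   0   0   0   0
 0.20   0   0  10   2  24  39  44   0  65  70   0   0   0   0   0   0   0   0   0   0   0   0
 0.25   0   7   9   2  26  39  44   0   1   2   0   0   0   0   0   0   0   2   3   0   0   0
 0.30   2   2   2   2   2   0   0   0   1   1   0   0   0   0   0   0   0   0   3   3   0   0
 0.35   0   0   0   6
[... 2051 characters left out ...]
 0   5   4   0   1   0   0   0   0   0   0
 0.45   0   0   0   0   0   0   0   6   6   0   0   1   4   4   4   4   0   2   4   5   5   0
 0.50   0   0   0   4   0   0   0   6   4   0   0   1   1   1   2   3   3   5   5   5   5   3
 0.55   0   0  18  18  18  18  13  10   0   0   0   1   1   1   1   1   0   4   3   0   0   0
 0.60   0   0   0  18  18  19  18  18   0   0   0   1   1   1   1   0   0   0   0   0   0   0
 0.65   0   0   0   0   0   0   0   0   0   0   0   0   0   0   1   3   0   0   0   0   0   0
 0.70   0   0   0   0   0   0   0   0   0   0   0   0   0   0   0   3   0   0   0   0   0   0
 0.75   0   0   0   0   0   0  13  13  13  13  13  13   0   0   0   3   0   0   0   8   0   0
```

View pics/crop1.png

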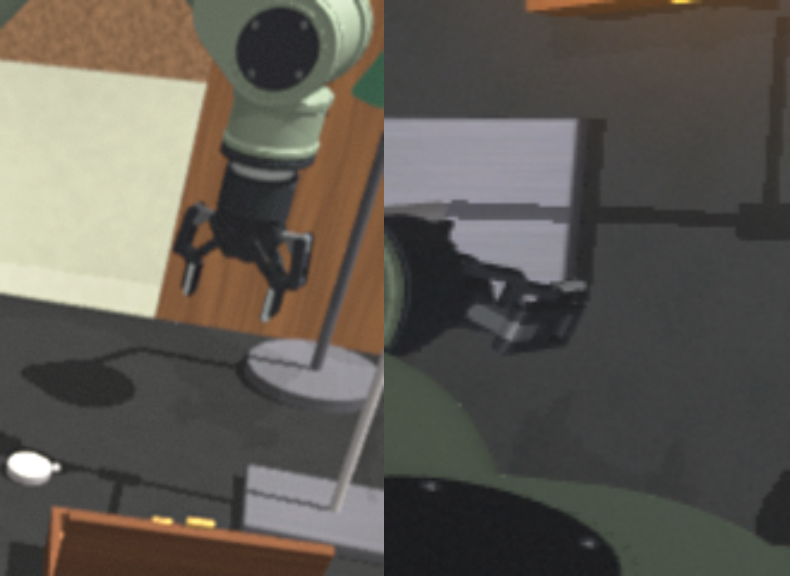

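The stands (retort stand near (.23,.73), lamp near (-.1,.7)) are on the left, away from my path. I'll move over the dowel with the fingers half open and spread along its axis.

The manual's scale: shifts go in shares of 750 mm and turns go in shares of 360 degrees. Converting my numbers, -426 mm / 750 = -0.568, 222 mm / 750 = 0.296, 42 degrees / 360 = 0.1167.

Call:
carry_out(
  commands="0.0373 -0.0707 0 0.0139; 0.0747 -0.1427 0 0.0278; 0.112 -0.2133 0 0.0444; 0.148 -0.284 0 0.0583; 0.1853 -0.356 0 0.0722; 0.2227 -0.4267 0 0.0889; 0.26 -0.4973 -0.0267 0.1028; 0.296 -0.568 -0.08 0.1167; 0.296 -0.568 -0.1467 0.1167; 0.296 -0.568 -0.1867 0.1167",
  gripper=45,
)

```text
time_s: 1.35
tool_pos: [0.4501, 0.1003, 0.103]
tool_rot: [0.504, -3.099, 0.0]
contact_force: [1.2, 0.6, 0.1]
width: 0.529
grip_force: 0.0
```

Call:
carry_out(
  commands="0 0 0 0; 0 0 0 0",
)

```text
time_s: 1.6
tool_pos: [0.4509, 0.1019, 0.1063]
tool_rot: [-0.507, 3.099, 0.0]
contact_force: [-0.9, 0.2, 1.5]
width: 0.527
grip_force: 0.0
```

Run:
```python
from h import *
from scipy.spatial.transform import Rotation as Ro
s=get_state(); print(s["time_s"],s["tool_pos"],s["contact_force"],s["width"]); m=Ro.from_rotvec(s["tool_rot"]).as_matrix();print(np.degrees(np.arctan2(m[1,1],m[0,1])))
c=camera("scene"); W=world(c)
cv2.imwrite("pics/s1.png",cv2.resize(c["frame"][100:260,240:400],(640,640)))
```

```text
1.6 [0.45087644 0.10189244 0.10633196] [-0.91411096  0.16351801  1.4650288 ] 0.5267187450564588
108.59107984559655
```

View pics/s1.png

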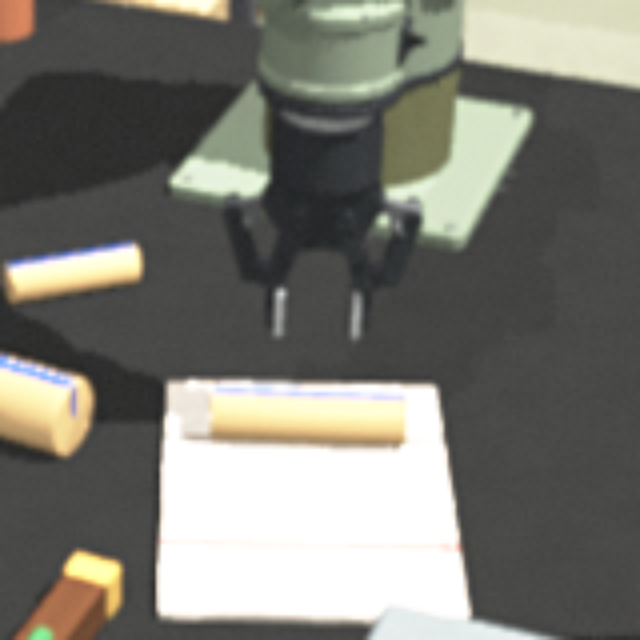

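The picture shows both open fingertips side by side above the dowel along its length, with clearance on all sides. Descending.

Converted, -42 mm / 750 = -0.056, -41 mm / 750 = -0.0547.

Call:
carry_out(
  commands="0 0 -0.0267 0; 0 0 -0.0507 0; 0 0 -0.0547 0; 0 0 -0.056 0; 0 0 -0.056 0",
)

```text
time_s: 2.28
tool_pos: [0.4509, 0.1016, 0.064]
tool_rot: [-0.507, 3.099, 0.0]
contact_force: [-0.1, -0.4, -0.0]
width: 0.527
grip_force: 0.0
```

Converted, -2 mm / 750 = -0.0027, -1 mm / 750 = -0.0013.

Call:
carry_out(
  commands="0 0 -0.0013 0; 0 0 -0.0027 0; 0 0 -0.0027 0",
)

```text
time_s: 2.65
tool_pos: [0.4505, 0.1016, 0.0612]
tool_rot: [0.507, -3.1, 0.0]
contact_force: [0.5, -0.7, -0.1]
width: 0.528
grip_force: 0.0
```

Converted, -1 mm / 750 = -0.0013.

Call:
carry_out(
  commands="0 0 -0.0013 0; 0 0 -0.0013 0",
)

```text
time_s: 2.9
tool_pos: [0.4505, 0.1016, 0.0602]
tool_rot: [0.507, -3.1, 0.0]
contact_force: [0.3, -1.2, 0.2]
width: 0.533
grip_force: 0.0
```

Converted, -1 mm / 750 = -0.0013.

Call:
carry_out(
  commands="0 0 -0.0013 0; 0 0 -0.0013 0",
)

```text
time_s: 3.15
tool_pos: [0.4508, 0.1017, 0.0596]
tool_rot: [-0.507, 3.1, -0.0]
contact_force: [-0.8, -0.5, 11.1]
width: 0.527
grip_force: 5.0
```

Converted, -1 mm / 750 = -0.0013.

Call:
carry_out(
  commands="0 0 -0.0013 0; 0 0 -0.0013 0",
)

```text
time_s: 3.4
tool_pos: [0.4512, 0.1018, 0.0592]
tool_rot: [-0.507, 3.098, 0.0]
contact_force: [-1.4, -0.7, 28.3]
width: 0.528
grip_force: 14.5
```

Converted, -1 mm / 750 = -0.0013.

Call:
carry_out(
  commands="0 0 -0.0013 0; 0 0 -0.0013 0",
)

```text
time_s: 3.65
tool_pos: [0.4517, 0.102, 0.059]
tool_rot: [-0.507, 3.096, 0.0]
contact_force: [-3.2, -0.2, 50.0]
width: 0.53
grip_force: 25.0
```

Converted, 28 mm / 750 = 0.0373, 25 mm / 750 = 0.0333.

Call:
carry_out(
  commands="0 0 0.0027 0; 0 0 0.0027 0; 0.0027 0.0013 0.0027 0; 0.008 0.0027 0.0027 0; 0.0133 0.004 0.0027 0; 0.02 0.0067 0.0027 0; 0.0267 0.0093 0.0027 0; 0.0333 0.0107 0.0027 0; 0.0373 0.012 0.0027 0; 0.0373 0.012 0.0027 0",
)

```text
time_s: 4.9
tool_pos: [0.4791, 0.111, 0.0596]
tool_rot: [-0.507, 3.099, 0.001]
contact_force: [-0.6, 1.1, 13.4]
width: 0.525
grip_force: 6.7
```

```bash
cat > m.py <<'E'
from h import *
bd=(np.array([0.51836597, 0.12516928]), np.array([0.94141257, 0.33725724]))
s=get_state(); print(s["time_s"],s["tool_pos"]*1e3,s["contact_force"],"tip local",(s["tool_pos"][:2]-bd[0])@bd[1]*1e3)
for n in("top","scene"):
    c=camera(n); o=measure(c,bd); o.pop("bd"); print(n,o)
E
python3 m.py
```

```text
4.9 [479.09406    110.95558614  59.56328881] [-0.56193634  1.13287665 13.35498736] tip local -41.76474088156926
top {}
scene {'red': (array([608.3735 , -39.45956], dtype=float32), np.float32(171.2783), 179), 'dowel x@y0,yaw(deg,x per y),zc': (np.float64(-47.11705760579905), np.float64(1.5258429810100926), np.float64(25.87922196590281), 'y range', np.float64(-72.63666763130807), np.float64(65.6421512582539), 455), 'stripe': (array([-25.899517 ,  -7.4771028], dtype=float32), np.float32(2.2178006), 'z', np.float64(41.65247696093379), 105)}
```

Rolling is good: the hand moved 29 mm and the dowel about 15 mm. Repeating with a regrip (lift, back, down) and a stroke.

Converted, -13.5 mm / 750 = -0.018, 8 mm / 750 = 0.0107.

Call:
carry_out(
  commands="0 0 0.004 0; 0 0 0.0107 0; -0.0093 -0.0027 0.0107 0; -0.018 -0.006 0.0107 0; -0.018 -0.006 0.0107 0; -0.018 -0.006 0.004 0; -0.018 -0.006 0.0013 0; -0.018 -0.006 0 0; -0.018 -0.006 0 0",
)

```text
time_s: 6.12
tool_pos: [0.4655, 0.1062, 0.0596]
tool_rot: [-0.507, 3.099, 0.0]
contact_force: [-0.1, 1.0, 11.4]
width: 0.534
grip_force: 5.7
```

Converted, 28.5 mm / 750 = 0.038, 28 mm / 750 = 0.0373.

Call:
carry_out(
  commands="0.0027 0.0007 0 0; 0.008 0.0027 0 0; 0.0133 0.004 0 0; 0.02 0.0067 0 0; 0.0267 0.0087 0 0; 0.0333 0.0107 0 0; 0.0373 0.012 0 0; 0.038 0.0127 0 0; 0.038 0.0127 0 0",
)

```text
time_s: 7.25
tool_pos: [0.4941, 0.1157, 0.0596]
tool_rot: [-0.507, 3.099, -0.0]
contact_force: [1.8, -0.6, 10.3]
width: 0.527
grip_force: 5.3
```

```bash
python3 m.py
```

```text
7.25 [494.0745672  115.73737784  59.55693226] [ 1.8181355  -0.64520694 10.30893213] tip local -26.049209232111846
top {}
scene {'red': (array([608.3434  , -38.153484], dtype=float32), np.float32(166.04024), 175), 'dowel x@y0,yaw(deg,x per y),zc': (np.float64(-32.08285562373334), np.float64(1.3908425986130324), np.float64(25.590335086029295), 'y range', np.float64(-72.70525514321258), np.float64(67.0578148240051), 479), 'stripe': (array([16.24422 , -7.583555], dtype=float32), np.float32(1.6181511), 'z', np.float64(27.155787983514138), 111)}
```

Converted, -14.5 mm / 750 = -0.0193, -8 mm / 750 = -0.0107.

Call:
carry_out(
  commands="0 0 0.004 0; 0 0 0.0107 0; -0.0107 -0.004 0.0107 0; -0.0193 -0.0064 0.0107 0; -0.0193 -0.0064 0.0107 0; -0.0193 -0.0064 0.004 0; -0.0193 -0.0064 0.0013 0; -0.0193 -0.0064 0 0; -0.0193 -0.0064 0 0",
)

```text
time_s: 8.48
tool_pos: [0.4795, 0.111, 0.0595]
tool_rot: [-0.507, 3.099, 0.0]
contact_force: [0.5, 0.3, 10.9]
width: 0.529
grip_force: 5.2
```

Converted, 30 mm / 750 = 0.04, 29 mm / 750 = 0.0387.

Call:
carry_out(
  commands="0.0027 0.0007 0 0; 0.008 0.0027 0 0; 0.0133 0.004 0 0; 0.02 0.0067 0 0; 0.0267 0.0087 0 0; 0.0333 0.0109 0 0; 0.0387 0.0127 0 0; 0.04 0.0133 0 0; 0.04 0.0133 0 0",
)

```text
time_s: 9.6
tool_pos: [0.5096, 0.1209, 0.0596]
tool_rot: [-0.507, 3.099, 0.0]
contact_force: [-0.5, -0.2, 9.3]
width: 0.528
grip_force: 4.9
```

Converted, -15 mm / 750 = -0.02, -8 mm / 750 = -0.0107.

Call:
carry_out(
  commands="0 0 0.004 0; 0 0 0.0107 0; -0.0107 -0.004 0.0107 0; -0.02 -0.0067 0.0107 0; -0.02 -0.0067 0.0107 0; -0.02 -0.0067 0.004 0; -0.02 -0.0067 0.0013 0; -0.02 -0.0067 0 0; -0.02 -0.0067 0 0",
)

```text
time_s: 10.72
tool_pos: [0.4945, 0.116, 0.0595]
tool_rot: [-0.507, 3.099, 0.0]
contact_force: [0.1, 0.1, 9.4]
width: 0.529
grip_force: 4.8
```

Converted, 30 mm / 750 = 0.04, 29 mm / 750 = 0.0387.

Call:
carry_out(
  commands="0.0027 0.0007 0 0; 0.008 0.0027 0 0; 0.0133 0.004 0 0; 0.02 0.0067 0 0; 0.0267 0.0087 0 0; 0.0333 0.0109 0 0; 0.0387 0.0127 0 0; 0.04 0.0133 0 0; 0.04 0.0133 0 0",
)

```text
time_s: 11.85
tool_pos: [0.5246, 0.1259, 0.0596]
tool_rot: [-0.507, 3.099, 0.0]
contact_force: [0.0, -0.5, 9.0]
width: 0.521
grip_force: 4.9
```

```bash
python3 m.py
```

```text
11.85 [524.64643681 125.93240281  59.61878431] [ 0.01315359 -0.47249581  8.967549  ] tip local 6.169879098630441
top {}
scene {'red': (array([607.5001 , -45.15993], dtype=float32), np.float32(168.07489), 177), 'dowel x@y0,yaw(deg,x per y),zc': (np.float64(-0.4888205526753129), np.float64(1.0757338091068378), np.float64(25.66756875105217), 'y range', np.float64(-72.41165065613693), np.float64(64.85738952567722), 491)}
```

Converted, -15 mm / 750 = -0.02, -8 mm / 750 = -0.0107.

Call:
carry_out(
  commands="0 0 0.004 0; 0 0 0.0107 0; -0.0107 -0.004 0.0107 0; -0.02 -0.0067 0.0107 0; -0.02 -0.0067 0.0107 0; -0.02 -0.0067 0.004 0; -0.02 -0.0067 0.0013 0; -0.02 -0.0067 0 0; -0.02 -0.0067 0 0",
)

```text
time_s: 13.08
tool_pos: [0.5095, 0.1209, 0.0596]
tool_rot: [-0.507, 3.099, 0.0]
contact_force: [-0.2, 0.0, 9.1]
width: 0.528
grip_force: 4.5
```

Converted, 30 mm / 750 = 0.04, 29 mm / 750 = 0.0387.

Call:
carry_out(
  commands="0.0027 0.0007 0 0; 0.008 0.0027 0 0; 0.0133 0.004 0 0; 0.02 0.0067 0 0; 0.0267 0.0087 0 0; 0.0333 0.0109 0 0; 0.0387 0.0127 0 0; 0.04 0.0133 0 0; 0.04 0.0133 0 0",
)

```text
time_s: 14.2
tool_pos: [0.5396, 0.1309, 0.0596]
tool_rot: [-0.507, 3.099, 0.0]
contact_force: [1.0, -1.0, 10.5]
width: 0.527
grip_force: 4.8
```

Converted, -15 mm / 750 = -0.02, -8 mm / 750 = -0.0107.

Call:
carry_out(
  commands="0 0 0.004 0; 0 0 0.0107 0; -0.0107 -0.004 0.0107 0; -0.02 -0.0067 0.0107 0; -0.02 -0.0067 0.0107 0; -0.02 -0.0067 0.004 0; -0.02 -0.0067 0.0013 0; -0.02 -0.0067 0 0; -0.02 -0.0067 0 0",
)

```text
time_s: 15.32
tool_pos: [0.5245, 0.126, 0.0596]
tool_rot: [-0.507, 3.099, 0.0]
contact_force: [-0.4, -0.4, 8.7]
width: 0.526
grip_force: 4.2
```

Converted, 30 mm / 750 = 0.04, 29 mm / 750 = 0.0387.

Call:
carry_out(
  commands="0.0027 0.0007 0 0; 0.008 0.0027 0 0; 0.0133 0.004 0 0; 0.02 0.0067 0 0; 0.0267 0.0087 0 0; 0.0333 0.0109 0 0; 0.0387 0.0127 0 0; 0.04 0.0133 0 0; 0.04 0.0133 0 0",
)

```text
time_s: 16.45
tool_pos: [0.5547, 0.136, 0.0597]
tool_rot: [-0.507, 3.099, 0.0]
contact_force: [0.3, -0.9, 9.8]
width: 0.53
grip_force: 4.7
```

Converted, -15 mm / 750 = -0.02, -8 mm / 750 = -0.0107.

Call:
carry_out(
  commands="0 0 0.004 0; 0 0 0.0107 0; -0.0107 -0.004 0.0107 0; -0.02 -0.0067 0.0107 0; -0.02 -0.0067 0.0107 0; -0.02 -0.0067 0.004 0; -0.02 -0.0067 0.0013 0; -0.02 -0.0067 0 0; -0.02 -0.0067 0 0",
)

```text
time_s: 17.58
tool_pos: [0.5394, 0.1309, 0.0595]
tool_rot: [-0.507, 3.099, 0.0]
contact_force: [0.1, -1.3, 7.1]
width: 0.529
grip_force: 3.8
```

Call:
carry_out(
  commands="0.0027 0.0007 0 0; 0.008 0.0027 0 0; 0.0133 0.004 0 0; 0.02 0.0067 0 0; 0.0267 0.0087 0 0; 0.0333 0.0109 0 0; 0.0387 0.0127 0 0; 0.04 0.0133 0 0; 0.04 0.0133 0 0",
)

```text
time_s: 18.7
tool_pos: [0.5697, 0.1409, 0.0597]
tool_rot: [-0.507, 3.099, 0.0]
contact_force: [0.4, -0.5, 9.8]
width: 0.529
grip_force: 4.6
```

```bash
python3 m.py
```

```text
18.7 [569.65106948 140.92611441  59.67966659] [ 0.37066419 -0.46060374  9.83713519] tip local 53.59454379156909
top {}
scene {'red': (array([440.83093 , -28.893782], dtype=float32), np.float32(95.14303), 232), 'dowel x@y0,yaw(deg,x per y),zc': (np.float64(48.10513422041719), np.float64(1.8446530958391318), np.float64(25.681203058494518), 'y range', np.float64(-74.73191633298437), np.float64(64.85961148467597), 535)}
```

Converted, -15 mm / 750 = -0.02, -8 mm / 750 = -0.0107.

Call:
carry_out(
  commands="0 0 0.004 0; 0 0 0.0107 0; -0.0107 -0.004 0.0107 0; -0.02 -0.0067 0.0107 0; -0.02 -0.0067 0.0107 0; -0.02 -0.0067 0.004 0; -0.02 -0.0067 0.0013 0; -0.02 -0.0067 0 0; -0.02 -0.0067 0 0",
)

```text
time_s: 19.92
tool_pos: [0.5544, 0.1359, 0.0595]
tool_rot: [-0.507, 3.1, 0.0]
contact_force: [-0.3, 0.1, 7.0]
width: 0.527
grip_force: 3.5
```

Converted, 28 mm / 750 = 0.0373, 27 mm / 750 = 0.036.

Call:
carry_out(
  commands="0.0027 0.0007 0 0; 0.008 0.0027 0 0; 0.0133 0.004 0 0; 0.02 0.0067 0 0; 0.0267 0.0087 0 0; 0.032 0.0107 0 0; 0.036 0.012 0 0; 0.0373 0.0124 0 0; 0.0373 0.0124 0 0",
)

```text
time_s: 21.05
tool_pos: [0.5826, 0.1452, 0.0597]
tool_rot: [-0.507, 3.099, 0.0]
contact_force: [0.4, -1.0, 9.6]
width: 0.528
grip_force: 4.6
```

Converted, -190 mm / 750 = -0.2533, -140 mm / 750 = -0.1867.

Call:
carry_out(
  commands="0 0 0.004 0; 0 0 0.0107 0; 0 0 0.0533 0; -0.0533 -0.04 0.12 0; -0.1067 -0.1067 0.16 0; -0.1067 -0.1867 0.16 0; -0.1067 -0.2533 0.16 0; -0.1067 -0.2533 0.16 0",
)

```text
time_s: 22.05
tool_pos: [0.5016, -0.0495, 0.1795]
tool_rot: [0.496, -3.102, 0.003]
contact_force: [0.4, 0.9, -0.0]
width: 0.523
grip_force: 0.0
```

```bash
python3 m.py
python3 - <<'E'
from h import *
c=camera("top"); cv2.imwrite("pics/t2.png",cv2.resize(c["frame"][130:290,160:320],(640,640),interpolation=cv2.INTER_CUBIC))
E
```

```text
22.05 [501.62344096 -49.52640773 179.48072601] [ 0.36493929  0.92676153 -0.03803687] tip local -74.6790127759022
top {'red': (array([61.339436, 15.462682], dtype=float32), np.float32(179.84657), 20), 'dowel x@y0,yaw(deg,x per y),zc': (np.float64(61.86850152468268), np.float64(1.4173509660882513), np.float64(27.53393460956229), 'y range', np.float64(-73.61091798430994), np.float64(66.10991872829926), 731), 'stripe': (array([61.955814 , -3.2569284], dtype=float32), np.float32(1.3122475), 'z', np.float64(47.50738284850377), 108)}
scene {'red': (array([551.00397 , -45.810757], dtype=float32), np.float32(85.48601), 193), 'dowel x@y0,yaw(deg,x per y),zc': (np.float64(62.551245551649856), np.float64(1.0241395290889994), np.float64(25.801146103572563), 'y range', np.float64(-74.6209997219528), np.float64(63.68101645318939), 554), 'stripe': (array([ 63.515717, -14.528555], dtype=float32), np.float32(2.3012795), 'z', np.float64(46.51781121557693), 53)}
```

View pics/t2.png

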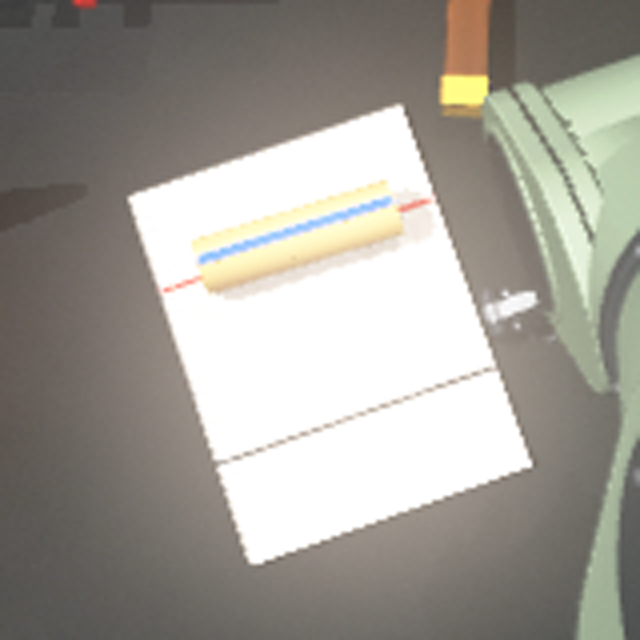

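The picture shows the dowel lying on the red line (crop 165,290–430,200) with its stripe on top. It travelled 125.5 mm, the stripe is within about 1 mm of the top, and the hand is clear. Handing in.

```bash
python3 -c "
from station import *
print(get_state()['qvel'].round(3)); print(close_job())"
```

```text
[-0.02   0.001 -0.003  0.002  0.    -0.001 -0.002]
the job is handed in; nothing more can be done
None
```

The job is handed in: the dowel made one full turn in eight fingertip strokes (125.5 mm measured) and rests on the red line, stripe up and about 1.4° off the line as at the start, hand clear at about 22 s; one press while finding contact reached 50 N on the fingertips before I eased it to about 10 N.

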